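# Shut the casting frame round a mould half

## Robot

A 6-joint arm with a two-finger parallel gripper is mounted at the origin on a cart in front of the work surface, level with it; the furniture and walls round the work are solid. World frame = base frame: x ahead of the robot, y to its left, z up, the work surface at z = 0. Lengths are in m, angles in degrees, forces in N, time in s.
With the tool pointing down it reaches from about 0.375 to 0.975 m from the base axis. Payload 3.8 kg.
Tool frame: the origin (TCP) lies midway between the tips of the shut fingers; the grasp point (between the pads) lies 19 mm behind it; x points along the fingers, y is the direction in which the jaws open and shut, and the axes are right-handed (so a half turn about x gives the same grasp; the last joint's range is limited). The gripper opens to 85 mm and grips with 20 to 120 N. Pads are 22 mm wide; open, the fingers measure 114 mm over their backs; the gripper's body (76 mm by 85 mm) begins 54 mm behind the grasp point. The pads swing forward as they close: fully open they stand 13 mm farther back than shut.
Start: joints at [73.402, 15.12, 91.902, -0, 72.978, -2.114], TCP at [0.169, 0.654, 0.231] pointing down, gripper open.
Joint ranges: [-150.88, 150.88], [-54.13, 125.18], [17.81, 147.31], [-75.09, 255.09], [0, 152.58], [-146.25, 146.25]. Speed limits (degrees/s): [147.25, 147.25, 180, 180, 180, 180].

## Interface

Orientations are given as a 3x3 rotation matrix whose columns are the frame's x, y, z axes.
In Python, from cell import * gives the robot as it stands. The module is installed in compiled form; this text tells all that it offers.
- The arm moves only by the shell command python3 -m creep 'ROWS' [FORCE]. ROWS is JSON, a list of rows, each an object with "grip": the gripper command: -1 is shut, 1 is fully open, values between are in proportion; "offset": the shift along the tool's x, y, z normalised to -1 to 1, where 1 is 20 mm, a list of three; "yaw": the turn about the tool's x normalised to -1 to 1, where 1 is 4 degrees. A call has 1 to 20 rows; each row shifts and turns the commanded pose from where the row before left it, along the tool's axes as they then stand; what a row does not reach is not made up. A row lasts 1/12 s, in which the tool goes at most 41.7 mm and 7.16 degrees, less where a joint would pass 70% of its speed; a pose out of reach is approached as far as the arm can. A call with a number of a shift or a turn outside -1 to 1 is refused whole. A call with a gripper value outside its range is refused whole. The fingers move at their own pace and stop on an object; FORCE is the grip in N (left out, the last holds). Time passes only in rows, so rows that do not move let the fingers close. It gives the time, the measured TCP pose, the force and the opening at its end, in the units of the state.
- sense(): the state, without advancing time (a new reading comes with each control period).
- grab_frame(name): name is "scene" or "top"; returns a dict with "color" (420x560x3 uint8, blue, green, red), "K" (3x3 intrinsics, pixels), "position" and "orientation" of the camera in the world. Camera axes: x right, y up, looking along -z (the intrinsics and any distortion apply to the point x, -y, -z); pixel columns grow to the right and rows downward; lengths in m; the calibration is good to about 2 mm. A picture is of the moment at which its call begins. There is no depth.
- sign_off(): hands the job in, once; it reports no verdict.
The state is a dict: "clock": time; "qpos": joint angles; "joint_vel": joint speeds; "effort": joint torques, N m; "tcp_pos": TCP position; "orientation": TCP orientation; "wrist_force": force on the tool from outside, world axes, zero at the start; "torque": the same for the moment, N m; "width": opening from 0.0 (shut) to 1.0 (fully open).
Only numpy, scipy, OpenCV 4.12 (cv2) and the standard library are available. Lean on these libraries where they do the work, as an engineer would, in place of code of your own. Each camera call takes 0.05 s, during which the arm holds its last target. There are 200 camera calls.

## Task

The lower half of a plaster mould has been partly slid into the hinged plywood casting frame. Shut the frame round it, ready for the second half to be poured on top: with the fingertips push the mould half fully home into the frame, then push the hinged end board shut behind it, then push the bolt by its knob fully across into the hole in the side board. Push only: do not grip or lift anything, and leave the other things on the bench where they lie.

Things in the scene. Friction and masses are not known exactly. Their poses are not given: they have to be found in the camera images.
- casting_frame: Plywood casting frame, a box without a lid, screwed to the bench. Origin on the bench, under the middle of the chamber's open end, in the plane of that end; y points into the chamber, x across it, away from the robot. Chamber 154 wide (x +-77), 312.5 long, side boards 15 thick with top edges 97 above the bench. Base board 12 thick, reaching out to y = -105. All mm.
- inner_end (a point): Middle of the inner face of the fixed board that closes the inner end of the chamber (y = 312.5 mm in the frame's axes), 60 mm above the bench: the mould half stops against this board.
- mould_end (a point): Middle of the outer end face of the loose white plaster mould half, 34 mm above the bench. The mould half is 150 mm wide, 310 long, 52 high, with round corners and sloping sides, and sticks 40 to 75 mm out of the open end, lying on the base board. Pushing takes 4 to 12 N. In the frame's axes this point's y is +3 mm when home, negative while it sticks out.
- hinge_pin (a point): Point on the vertical hinge pin of the end board, at x = -96, y = 0 mm in the frame's axes (end of the side board nearest the robot), 60 mm above the bench.
- end_board (a joint): Angle (rad) of the end board: 0 = shut, grows as it opens outwards, clockwise from above (at 1.57 it points along the frame's -y, outer face towards -x), at most 2.1. Stays where left; 0.12 N m moves it. Plywood 15 mm thick, 14 to 97 mm above the bench, reaching 171 mm from the pin; the pin lies in the plane of its inner face. It cannot shut while the mould half sticks out.
- board_free_edge (a point): Point on the free upright edge of the end board, at its outer face, 171 mm from the hinge pin and 60 mm above the bench. On the outer face, 78 to 166 mm from the pin and 44 to 76 mm above the bench, the steel bolt is mounted; its two guides (82 to 92 and 146 to 162 mm from the pin) stand out 18 mm. Above 76 mm the face is bare.
- bolt (a joint): How far (m) the steel bolt has slid along the end board, from the hinge side towards and past its free edge: 0 = drawn back, 0.028 = fully across, through the hole. About 1.5 N moves it; it stays where left. A 10 mm rod: its tip enters the hole only when the end board is within about 0.01 rad of shut, otherwise it stops against the side board.
- bolt_knob (a point): Centre of the bolt's ball knob, 16 mm in diameter, 60 mm above the bench, on a 7 mm stem that stands out from the end board's outer face (ball centre 33 mm from the face). It moves with the bolt and the end board.
- bolt_hole (a point): Centre of the 14 mm square hole for the bolt, at the inner face of the side board far from the robot, which runs on 50 mm past the open end (to y = -50 mm in the frame's axes); 60 mm above the bench, with a steel plate round it.
- sanding_block: Bystander, to be left where it lies: dark grey sanding block, 53 x 87 x 28 mm, loose on the bench. Origin: centre of its underside.
- slip_brush: Bystander, to be left where it lies: round brush with a red ferrule and wooden handle, 125 x 76 x 13 mm, loose on the bench. Origin: centre of its underside.
- wood_paddle: Bystander, to be left where it lies: brown wooden modelling paddle, 133 x 48 x 8 mm, loose on the bench. Origin: centre of its underside.
- white_tile: Bystander, to be left where it lies: white tile, 66 x 47 x 6 mm, loose on the bench. Origin: centre of its underside.
- cast_stud: Bystander, to be left where it lies: small white plaster casting with three nubs, 68 x 83 x 28 mm, loose on the bench. Origin: centre of its underside.
- bisque_disc: Bystander, to be left where it lies: red-brown fired clay disc, 78 mm in diameter, 10 mm thick, loose on the bench. Origin: centre of its underside.
- cast_node: Bystander, to be left where it lies: white cast ring-shaped part, 131 x 87 x 26 mm, loose on the bench. Origin: centre of its underside.

How it is judged (in metres and radians):
On the way, in this order (a step that is already met when the one before it is completed fails the run):
1. the mould half is fully home in the frame, its outer end inside the open end (y of mould_end in the frame of casting_frame above 0 m), for 0.2 s.
2. the end board is shut behind the mould half (y of mould_end in the frame of casting_frame above 0 m and value of joint end_board below 0.03 rad), for 0.2 s.
At the end, for the whole second after the job is handed in: The mould half lies flat and fully home in the frame (its outer end within 3 mm of its innermost place, inside the open end), the end board is shut (within 0.03 rad, 5 mm at its free edge) and the bolt is across to within 4 mm of its stop, through the hole in the side board (all of step 2 and value of joint bolt above 0.024 m and velocity of joint bolt below 0.005 m/s and height (world z) of mould_end below 0.038 m); the robot touches nothing.
It fails at once if the mould half was lifted or tipped up (its outer end more than 10 mm) (height (world z) of mould_end above 0.044 m).
It fails at once if one of the other things on the bench was moved by more than 20 mm (distance of any of sanding_block, slip_brush, wood_paddle, white_tile, cast_stud, bisque_disc, cast_node from where it was at the start of the episode above 0.02 m).
It also fails if it takes over 67 s, if anything falls off the work surface, if the arm or the gripper's body presses on something with over 40 N, if the wrist force passes 120 N, or if a joint passes its speed limit or range.

## Working session

There is one attempt and no reset: what is moved stays moved. The work goes in short steps, Python scripts to look and compute and a shell command to move; the robot and the scene stay as the last step left them, time stands still between calls to the robot, and variables do not carry over. Pictures are saved under pics/ and viewed, about 8 in all and at most 12, crops included, and the job is handed in when it is done.

```bash
mkdir -p pics; cat > h.py <<'E'
from cell import *
import numpy as np, cv2
def ray(f,u,v):
    p=cv2.undistortPoints(np.array([[[u,v]]],float),np.array(f["K"]),None)[0,0]
    d=np.array(f["orientation"])@np.array([p[0],-p[1],-1.0]); return np.array(f["position"]),d
def onz(f,u,v,z):
    o,d=ray(f,u,v); return o+d*(z-o[2])/d[2]
def proj(f,P):
    c=np.array(f["orientation"]).T@(np.array(P)-np.array(f["position"])); q=np.array(f["K"])@np.array([c[0],-c[1],-c[2]]); return q[:2]/q[2]
E
python3 - <<'E'
from h import *
s=sense();print(s)
for n in("scene","top"):
    f=grab_frame(n);print(n,{k:v for k,v in f.items() if k!="color"});cv2.imwrite(f"pics/{n}0.png",cv2.resize(f["color"],(800,600),interpolation=cv2.INTER_CUBIC))
E
```

```text
{'clock': 0.0, 'qpos': array([ 7.34017310e+01,  1.51721831e+01,  9.19810916e+01, -1.64166747e-03,
        7.29777102e+01, -2.11362578e+00]), 'joint_vel': array([ 0.11292645, -0.03522669,  0.08010578,  0.07531138,  0.00167761,
       -0.04547564]), 'effort': array([ 4.15376480e-04, -5.15130258e+01, -3.67309034e+01, -6.77147546e-05,
        1.30864192e-02, -1.16130329e-05]), 'tcp_pos': array([0.16862632, 0.65284158, 0.22992799]), 'orientation': array([[-6.26794983e-04,  2.50111638e-01,  9.68216802e-01],
       [-2.19868285e-03,  9.68214307e-01, -2.50112417e-01],
       [-9.99997386e-01, -2.28557088e-03, -5.69557023e-05]]), 'wrist_force': array([-0.11514681, -0.35742614,  0.07532004]), 'torque': array([ 0.04638234, -0.03468642,  0.02108589]), 'width': 0.997376141753738}
scene {'K': array([[411.22351409,   0.        , 277.71193703],
       [  0.        , 411.22351409, 206.65769124],
       [  0.        ,   0.        ,   1.        ]]), 'position': array([-0.12866051,  0.71348429,  0.57255726]), 'orientation': array([[-0.76370595,  0.2717989 , -0.58555835],
       [-0.64528   , -0.34831271,  0.67992056],
       [-0.01915576,  0.89710847,  0.44139488]])}
top {'K': array([[504.72617226,   0.        , 275.6094594 ],
       [  0.        , 504.72617226, 206.33232371],
       [  0.        ,   0.        ,   1.        ]]), 'position': array([ 0.34908034, -0.06183934,  1.52078057]), 'orientation': array([[ 0.00460858,  0.99199252, -0.12621249],
       [-0.99983493,  0.00235281, -0.01801602],
       [-0.01757481,  0.12627468,  0.99183962]])}
```

View pics/scene0.png

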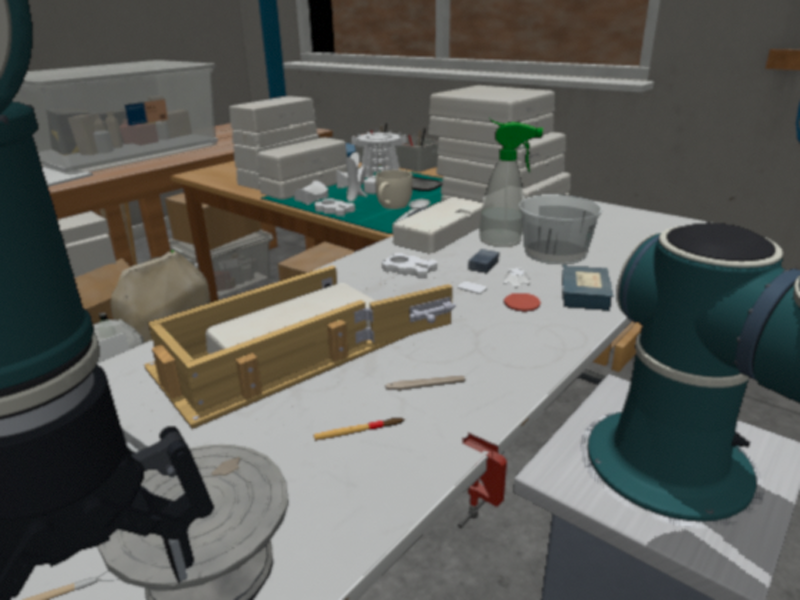

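View pics/top0.png

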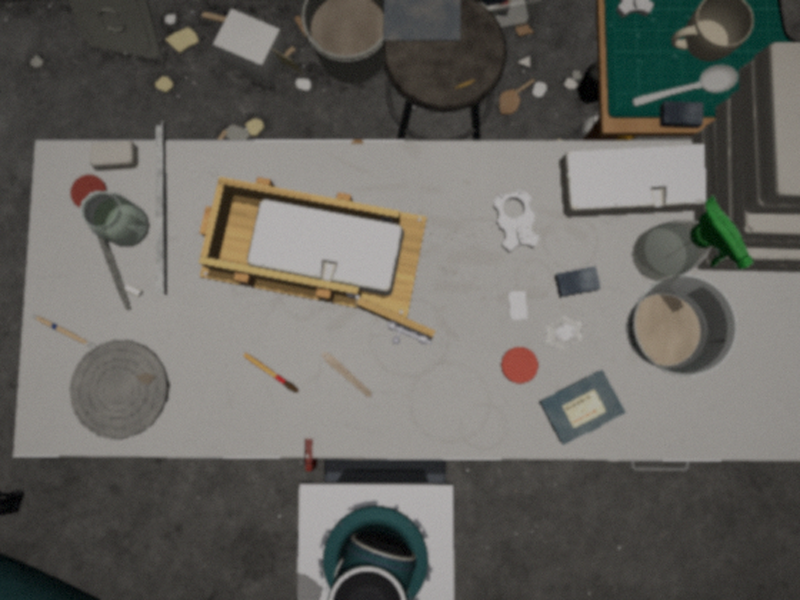

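The scene picture shows the frame with its board open (board's free edge ~ (452,292)); the top picture shows the frame at (200–425, 178–315), mould end at ~(395,255), board from (357,300) to (433,333). I'll take a magnified crop for measuring.

```bash
python3 - <<'E'
from h import *
f=grab_frame("top");c=f["color"][115:255,130:316]
cv2.imwrite("pics/crop1.png",cv2.resize(c,None,fx=4.3,fy=4.3,interpolation=cv2.INTER_CUBIC))
E
```

```text
(no output)
```

View pics/crop1.png

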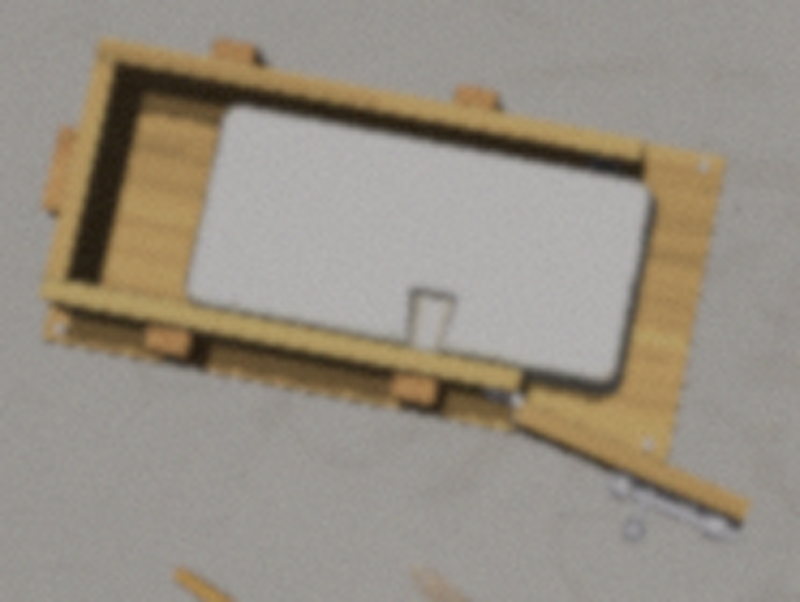

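Crop shows: near side board's open end at (521,370)/(519,390), far side board end (645,143)/(643,162), base board corners (725,158) and (668,460), mould end edge roughly (653,195)–(625,370), board free end (750,500)/(741,522), knob at (633,530).

```bash
python3 - <<'E'
from h import *
f=grab_frame("top")
P=lambda u,v,z: onz(f,(u+.5)/4.3-.5+130,(v+.5)/4.3-.5+115,z)[:2]
near_i=P(523,371,.097);near_o=P(519,391,.097);far_o=P(645,143,.097);far_i=P(643,162,.097)
fo0=P(100,40,.097);no0=P(45,297,.097)
d1=fo0-far_o;d2=no0-near_o
a=[np.degrees(np.arctan2(d[1],d[0])) for d in(d1,d2)];print("angles of frame y",a,np.linalg.norm(d1),np.linalg.norm(d2),"expect",312.5+50+15,327.5)
b1=P(725,158,.012);b2=P(668,460,.012);e=b1-b2;print("x dir by base",np.degrees(np.arctan2(e[1],e[0]))+90,np.linalg.norm(e))
e=fo0-no0;print("x dir by end",np.degrees(np.arctan2(e[1],e[0]))+90)
th=np.radians(np.mean(a)-90)
X=np.array([np.cos(th),np.sin(th)]);Y=np.array([-X[1],X[0]])
for n,p,c in(("ni",near_i,(-.077,0)),("no",near_o,(-.092,0)),("fi",far_i,(.077,-.05)),("fo",far_o,(.092,-.05)),("fo0",fo0,(.092,.3275)),("no0",no0,(-.092,.3275)),("b1",b1,(None,-.105)),("b2",b2,(None,-.105))):
    print(n,p.round(4),"origin est", (p-(c[0] or 0)*X-c[1]*Y).round(4))
O=np.mean([near_i+.077*X,near_o+.092*X,far_i-.077*X+.05*Y,far_o-.092*X+.05*Y],0)
print("O",O,"th",np.degrees(th))
L=lambda p:np.array([(p-O)@X,(p-O)@Y]).round(4)
print("mould edge",L(P(653,205,.045)),L(P(630,360,.045)))
h=O-.096*X; 
for n,q in(("free in",P(750,500,.097)),("free out",P(741,522,.097)),("knob",P(633,530,.06))):
    print(n,q.round(4),L(q),"from pin",np.linalg.norm(q-h), "angle",np.degrees(np.arctan2(-(L(q)[1]),L(q)[0]+.096)))
E
```

```text
angles of frame y [np.float64(79.0787196141192), np.float64(78.857397717873)] 0.37684460598420433 0.3239613201030044 expect 377.5 327.5
x dir by base 79.48838507853819 0.21917492611652262
x dir by end 80.16309372621689
ni [0.5457 0.0336] origin est [0.6213 0.0188]
no [0.5323 0.0361] origin est [0.6226 0.0185]
fi [ 0.6873 -0.0455] origin est [0.6213 0.0183]
fo [ 0.7004 -0.0468] origin est [0.6196 0.0199]
fo0 [0.7718 0.3233] origin est [0.6188 0.0194]
no0 [0.5949 0.3539] origin est [0.6226 0.0149]
b1 [ 0.7105 -0.1027] origin est [7.306e-01 3.000e-04]
b2 [ 0.495  -0.0627] origin est [0.5151 0.0403]
O [0.62122822 0.01888723] th -11.031941334003903
mould edge [ 0.0607 -0.0603] [-0.0488 -0.0659]
free in [ 0.4605 -0.1166] [-0.1318 -0.1637] from pin 0.16758471826439797 angle 102.33595579101762
free out [ 0.4461 -0.1106] [-0.1472 -0.1607] from pin 0.16860650101718763 angle 107.67219614581698
knob [ 0.4429 -0.0393] [-0.1639 -0.0912] from pin 0.11366959684176729 angle 126.66833021175275
```

Frame origin is about (0.621, 0.019), with its y axis at about 79.2° in the world. The mould sticks out about 63 mm, the board is at about 1.79 rad, and the knob is 104 mm from the pin. After a 3.7° turn, tool y lies along frame y and tool z along frame x.

```bash
cat > st.py <<'E'
from h import *
O=np.array([.6212,.0189]);th=np.radians(-10.8)
X=np.array([np.cos(th),np.sin(th)]);Y=np.array([-X[1],X[0]])
def st():
    s=sense();p=s["tcp_pos"];d=p[:2]-O;R=s["orientation"];w=s["wrist_force"]
    print("t %.2f frame xy"%s["clock"],(d@X).round(4),(d@Y).round(4),"z",p[2].round(4),"tooly yaw",np.degrees(np.arctan2(R[1,1],R[0,1])).round(2),"F frame",(w[:2]@X).round(1),(w[:2]@Y).round(1),w[2].round(1),"width",round(s["width"],2),"q6",s["qpos"][5].round(0))
if __name__=="__main__": st()
E
python3 -m creep '[{"grip":-1,"offset":[0,0,0],"yaw":-0.92},{"grip":-1,"offset":[0,-0.5,0.4],"yaw":0},{"grip":-1,"offset":[0,-1,0.85],"yaw":0},{"grip":-1,"offset":[0,-1,0.85],"yaw":0},{"grip":-1,"offset":[0,-1,0.85],"yaw":0},{"grip":-1,"offset":[0,-1,0.85],"yaw":0},{"grip":-1,"offset":[0,-1,0.85],"yaw":0},{"grip":-1,"offset":[0,-1,0.85],"yaw":0},{"grip":-1,"offset":[0,-1,0.85],"yaw":0},{"grip":-1,"offset":[0,-1,0.85],"yaw":0},{"grip":-1,"offset":[0,-1,0.85],"yaw":0},{"grip":-1,"offset":[0,-1,0.85],"yaw":0},{"grip":-1,"offset":[0,-1,0.85],"yaw":0},{"grip":-1,"offset":[0,-1,0.85],"yaw":0},{"grip":-1,"offset":[0,-1,0.85],"yaw":0},{"grip":-1,"offset":[0,-1,0.85],"yaw":0}]'; python3 st.py
```

```text
clock: 1.53
tcp_pos: [0.3563, 0.3204, 0.2312]
orientation: [[0.0, 0.189, 0.982], [-0.0, 0.982, -0.189], [-1.0, -0.0, 0.0]]
wrist_force: [-0.4, 0.5, 0.5]
width: 0.005
t 1.53 frame xy -0.3167 0.2466 z 0.2312 tooly yaw 79.09 F frame -0.5 0.4 0.5 width 0.01 q6 -40.0
```

```bash
python3 -m creep '[{"grip":-1,"offset":[0,-1,0.83],"yaw":0},{"grip":-1,"offset":[0,-1,0.83],"yaw":0},{"grip":-1,"offset":[0,-1,0.83],"yaw":0},{"grip":-1,"offset":[0,-1,0.83],"yaw":0},{"grip":-1,"offset":[0,-1,0.83],"yaw":0},{"grip":-1,"offset":[0,-1,0.83],"yaw":0},{"grip":-1,"offset":[0,-1,0.83],"yaw":0},{"grip":-1,"offset":[0,-1,0.83],"yaw":0},{"grip":-1,"offset":[0,-1,0.83],"yaw":0},{"grip":-1,"offset":[0,-1,0.83],"yaw":0},{"grip":-1,"offset":[0,-1,0.83],"yaw":0},{"grip":-1,"offset":[0,-1,0.83],"yaw":0},{"grip":-1,"offset":[0,-1,0.83],"yaw":0},{"grip":-1,"offset":[0,-1,0.83],"yaw":0},{"grip":-1,"offset":[0,-1,0.83],"yaw":0},{"grip":-1,"offset":[0,-1,0.83],"yaw":0},{"grip":-1,"offset":[0,-1,0.83],"yaw":0},{"grip":-1,"offset":[0,-1,0.83],"yaw":0},{"grip":-1,"offset":[0,-1,0.83],"yaw":0}]'; python3 st.py
```

```text
clock: 3.12
tcp_pos: [0.5942, -0.1116, 0.2311]
orientation: [[-0.001, 0.19, 0.982], [-0.0, 0.982, -0.19], [-1.0, -0.0, -0.001]]
wrist_force: [-0.2, 0.5, 0.4]
width: -0.001
t 3.12 frame xy -0.0021 -0.1332 z 0.2311 tooly yaw 79.07 F frame -0.3 0.4 0.4 width -0.0 q6 -92.0
```

```bash
python3 -m creep '[{"grip":-1,"offset":[1,0,0],"yaw":0},{"grip":-1,"offset":[1,0,0],"yaw":0},{"grip":-1,"offset":[1,0,0],"yaw":0},{"grip":-1,"offset":[1,0,0],"yaw":0},{"grip":-1,"offset":[1,0,0],"yaw":0},{"grip":-1,"offset":[1,0,0],"yaw":0},{"grip":-1,"offset":[1,0,0],"yaw":0},{"grip":-1,"offset":[1,0,0],"yaw":0},{"grip":-1,"offset":[1,0,0],"yaw":0},{"grip":-1,"offset":[0.85,0,0],"yaw":0},{"grip":-1,"offset":[0,0.5,0.1],"yaw":0},{"grip":-1,"offset":[0,0.5,0],"yaw":0},{"grip":-1,"offset":[0,0.3,0],"yaw":0},{"grip":-1,"offset":[0,0.3,0],"yaw":0}]'; python3 st.py
python3 - <<'E'
from h import *
f=grab_frame("scene")["color"][150:330,80:340]
g=grab_frame("top")["color"][115:255,130:316]
a=cv2.resize(f,(410,284));b=cv2.resize(g,(800,602))[:,350:,:]
c=np.zeros((600,800,3),np.uint8);c[:600,:450]=b[:600,:450];a=cv2.resize(f[:, :],(350,242));c[:242,450:]=a
cv2.imwrite("pics/p4.png",c)
E
```

```text
clock: 4.28
tcp_pos: [0.6041, -0.0779, 0.0361]
orientation: [[0.003, 0.187, 0.982], [-0.0, 0.982, -0.187], [-1.0, 0.0, 0.003]]
wrist_force: [-0.4, 0.1, 1.0]
width: -0.002
t 4.28 frame xy 0.0013 -0.0983 z 0.0361 tooly yaw 79.22 F frame -0.4 0.0 1.0 width -0.0 q6 -89.0
```

View pics/p4.png

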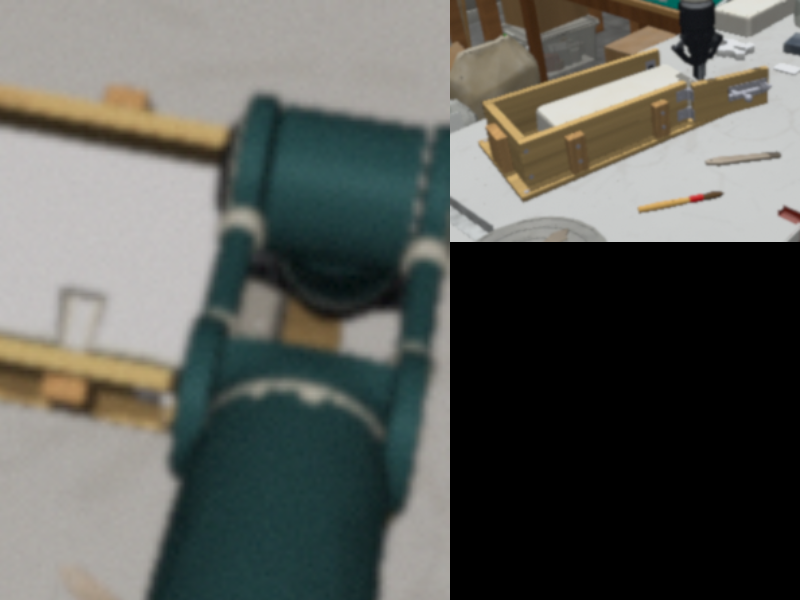

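The hand (upper right, about (697,60)) is just outside the mould end, with nothing in the way. I'll push.

```bash
python3 -m creep '[{"grip":-1,"offset":[0,0.4,0],"yaw":0},{"grip":-1,"offset":[0,0.4,0],"yaw":0},{"grip":-1,"offset":[0,0.4,0],"yaw":0}]'|tail -2; python3 st.py;  python3 -m creep '[{"grip":-1,"offset":[0,0.3,0],"yaw":0},{"grip":-1,"offset":[0,0.3,0],"yaw":0},{"grip":-1,"offset":[0,0.3,0],"yaw":0},{"grip":-1,"offset":[0,0.3,0],"yaw":0},{"grip":-1,"offset":[0,0.3,0],"yaw":0},{"grip":-1,"offset":[0,0.3,0],"yaw":0},{"grip":-1,"offset":[0,0.3,0],"yaw":0}]'|tail -2; python3 st.py
```

```text
wrist_force: [0.6, 0.7, -0.1]
width: 0.001
t 4.63 frame xy 0.0003 -0.0747 z 0.0348 tooly yaw 79.17 F frame 0.5 0.8 -0.1 width 0.0 q6 -87.0
wrist_force: [-0.8, -8.2, 1.2]
width: -0.005
t 5.22 frame xy 0.0005 -0.0348 z 0.0347 tooly yaw 79.24 F frame 0.8 -8.2 1.2 width -0.01 q6 -83.0
```

```bash
python3 -m creep '[{"grip":-1,"offset":[0,0.2,0],"yaw":0},{"grip":-1,"offset":[0,0.2,0],"yaw":0},{"grip":-1,"offset":[0,0.2,0],"yaw":0},{"grip":-1,"offset":[0,0.2,0],"yaw":0},{"grip":-1,"offset":[0,0.05,0],"yaw":0}]'|tail -2; python3 st.py;  python3 -m creep '[{"grip":-1,"offset":[0,0.1,0],"yaw":0},{"grip":-1,"offset":[0,0.1,0],"yaw":0},{"grip":-1,"offset":[0,0,0],"yaw":0}]'|tail -2; python3 st.py
```

```text
wrist_force: [-1.6, -8.3, 3.1]
width: -0.002
t 5.63 frame xy 0.0005 -0.0175 z 0.0347 tooly yaw 79.26 F frame 0.0 -8.4 3.1 width -0.0 q6 -81.0
wrist_force: [-0.5, -7.1, 2.5]
width: 0.007
t 5.88 frame xy 0.0004 -0.0137 z 0.0347 tooly yaw 79.24 F frame 0.8 -7.0 2.5 width 0.01 q6 -81.0
```

```bash
python3 -m creep '[{"grip":-1,"offset":[0,0.1,0],"yaw":0},{"grip":-1,"offset":[0,0,0],"yaw":0}]'|tail -2; python3 st.py;  python3 -m creep '[{"grip":-1,"offset":[0,0.1,0],"yaw":0},{"grip":-1,"offset":[0,0,0],"yaw":0}]'|tail -2; python3 st.py; python3 -m creep '[{"grip":-1,"offset":[0,0.1,0],"yaw":0},{"grip":-1,"offset":[0,0,0],"yaw":0}]'|tail -2; python3 st.py
```

```text
wrist_force: [-0.3, -7.5, 2.7]
width: -0.003
t 6.05 frame xy 0.0004 -0.0118 z 0.0347 tooly yaw 79.24 F frame 1.2 -7.4 2.7 width -0.0 q6 -81.0
wrist_force: [-0.8, -7.2, 1.9]
width: 0.001
t 6.22 frame xy 0.0004 -0.0098 z 0.0347 tooly yaw 79.24 F frame 0.6 -7.2 1.9 width 0.0 q6 -80.0
wrist_force: [-1.9, -6.0, 2.8]
width: -0.003
t 6.38 frame xy 0.0004 -0.0079 z 0.0347 tooly yaw 79.24 F frame -0.7 -6.2 2.8 width -0.0 q6 -80.0
```

Still sliding freely; I'll keep going in small steps until the force rises.

```bash
python3 -m creep '[{"grip":-1,"offset":[0,0.1,0],"yaw":0},{"grip":-1,"offset":[0,0,0],"yaw":0}]'|tail -2; python3 st.py;  python3 -m creep '[{"grip":-1,"offset":[0,0.1,0],"yaw":0},{"grip":-1,"offset":[0,0,0],"yaw":0}]'|tail -2; python3 st.py; python3 -m creep '[{"grip":-1,"offset":[0,0.1,0],"yaw":0},{"grip":-1,"offset":[0,0,0],"yaw":0}]'|tail -2; python3 st.py
```

```text
wrist_force: [-0.4, -6.6, 3.1]
width: -0.004
t 6.55 frame xy 0.0004 -0.0059 z 0.0347 tooly yaw 79.24 F frame 0.8 -6.5 3.1 width -0.0 q6 -80.0
wrist_force: [-2.3, -13.0, 2.4]
width: 0.002
t 6.72 frame xy 0.0005 -0.0052 z 0.0347 tooly yaw 79.28 F frame 0.1 -13.2 2.4 width 0.0 q6 -80.0
wrist_force: [-3.1, -18.7, 3.5]
width: -0.0
t 6.88 frame xy 0.0005 -0.005 z 0.0347 tooly yaw 79.32 F frame 0.5 -18.9 3.5 width -0.0 q6 -80.0
```

Mould is home: force rose to 19 N with no further travel. Next I back off, rise, and go round to the outer side of the board.

```bash
python3 -m creep '[{"grip":-1,"offset":[0,-0.6,0],"yaw":0},{"grip":-1,"offset":[0,-0.9,0],"yaw":0},{"grip":-1,"offset":[-1,0,0],"yaw":0},{"grip":-1,"offset":[-1,0,0],"yaw":0},{"grip":-1,"offset":[-1,0,0],"yaw":0},{"grip":-1,"offset":[-1,0,0],"yaw":0},{"grip":-1,"offset":[-1,0,0],"yaw":0},{"grip":-1,"offset":[-0.5,-0.5,-1],"yaw":0},{"grip":-1,"offset":[0,-0.5,-1],"yaw":0},{"grip":-1,"offset":[0,-0.5,-1],"yaw":0},{"grip":-1,"offset":[0,-0.5,-1],"yaw":0},{"grip":-1,"offset":[0,-0.5,-1],"yaw":0},{"grip":-1,"offset":[0,-0.5,-1],"yaw":0},{"grip":-1,"offset":[0,-0.5,-1],"yaw":0},{"grip":-1,"offset":[0,-0.5,-1],"yaw":0},{"grip":-1,"offset":[0,-0.5,-0.8],"yaw":0}]'|tail -2; python3 st.py
```

```text
wrist_force: [-0.3, -0.4, 0.5]
width: -0.002
t 8.22 frame xy -0.1776 -0.1203 z 0.144 tooly yaw 79.22 F frame -0.2 -0.5 0.5 width -0.0 q6 -91.0
```

```bash
python3 -m creep '[{"grip":-1,"offset":[1,0,0],"yaw":0},{"grip":-1,"offset":[1,0,0],"yaw":0},{"grip":-1,"offset":[1,0,0],"yaw":0},{"grip":-1,"offset":[0,0,0],"yaw":0}]'|tail -2; python3 st.py
python3 - <<'E'
import numpy as np
q=np.array([-.1776,-.1203])
for d in [102]+list(range(95,3,-7)):
    a=np.radians(d);p=np.array([-.096,0])+.135*np.array([np.cos(a),-np.sin(a)])+.029*np.array([-np.sin(a),-np.cos(a)])
    print(d,p.round(4),"rows y,z",((p-q)[::-1]/.02).round(2));q=p
E
```

```text
wrist_force: [-1.3, -0.3, -0.1]
width: 0.002
t 8.55 frame xy -0.1795 -0.12 z 0.0809 tooly yaw 79.19 F frame -1.2 -0.6 -0.1 width 0.0 q6 -91.0
102 [-0.1524 -0.126 ] rows y,z [-0.29  1.26]
95 [-0.1367 -0.132 ] rows y,z [-0.3   0.79]
88 [-0.1203 -0.1359] rows y,z [-0.2   0.82]
81 [-0.1035 -0.1379] rows y,z [-0.1   0.84]
74 [-0.0867 -0.1378] rows y,z [0.01 0.84]
67 [-0.0699 -0.1356] rows y,z [0.11 0.84]
60 [-0.0536 -0.1314] rows y,z [0.21 0.82]
53 [-0.0379 -0.1253] rows y,z [0.31 0.78]
46 [-0.0231 -0.1173] rows y,z [0.4  0.74]
39 [-0.0093 -0.1075] rows y,z [0.49 0.69]
32 [ 0.0031 -0.0961] rows y,z [0.57 0.62]
25 [ 0.0141 -0.0833] rows y,z [0.64 0.55]
18 [ 0.0234 -0.0693] rows y,z [0.7  0.47]
11 [ 0.031  -0.0542] rows y,z [0.75 0.38]
4 [ 0.0366 -0.0383] rows y,z [0.79 0.28]
```

```bash
python3 -m creep '[{"grip":-1,"offset":[0,-0.15,0.6],"yaw":0},{"grip":-1,"offset":[0,-0.15,0.4],"yaw":0},{"grip":-1,"offset":[0,-0.15,0.4],"yaw":0},{"grip":-1,"offset":[0,-0.15,0.4],"yaw":0},{"grip":-1,"offset":[0,-0.15,0.4],"yaw":0},{"grip":-1,"offset":[0,-0.1,0.4],"yaw":0},{"grip":-1,"offset":[0,-0.1,0.4],"yaw":0},{"grip":-1,"offset":[0,-0.05,0.4],"yaw":0},{"grip":-1,"offset":[0,-0.05,0.4],"yaw":0},{"grip":-1,"offset":[0,0,0.4],"yaw":0},{"grip":-1,"offset":[0,0,0.4],"yaw":0},{"grip":-1,"offset":[0,0.05,0.4],"yaw":0},{"grip":-1,"offset":[0,0.05,0.4],"yaw":0},{"grip":-1,"offset":[0,0.1,0.4],"yaw":0},{"grip":-1,"offset":[0,0.1,0.4],"yaw":0}]'|tail -2; python3 st.py
python3 - <<'E'
from h import *
f=grab_frame("scene")["color"][110:290,150:390]
cv2.imwrite("pics/p5.png",cv2.resize(f,(800,600)))
E
```

```text
wrist_force: [-1.8, 0.3, 0.8]
width: 0.0
t 9.80 frame xy -0.0512 -0.1352 z 0.0842 tooly yaw 79.2 F frame -1.8 -0.0 0.8 width 0.0 q6 -93.0
```

View pics/p5.png

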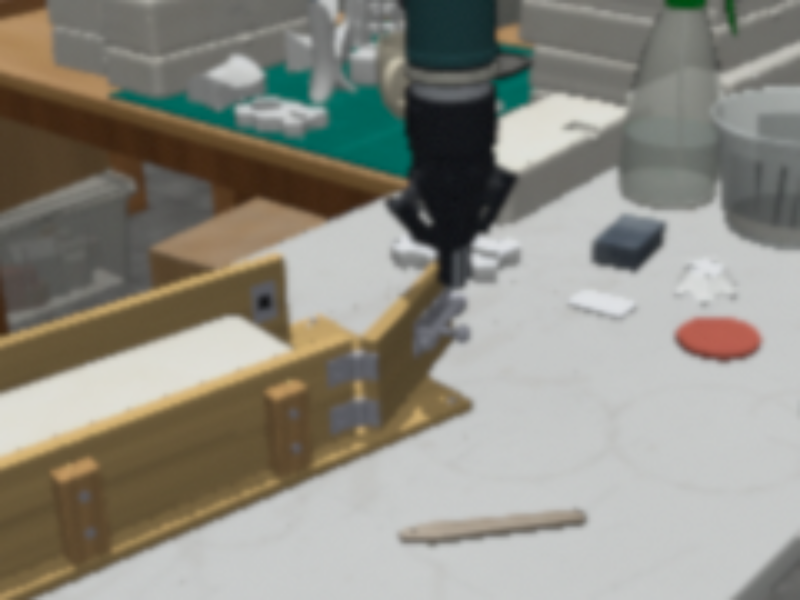

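The board follows the fingertip, which is at about (455,270) in the picture, now around 60°. I'll continue the arc.

```bash
python3 -m creep '[{"grip":-1,"offset":[0.1,0.25,0.35],"yaw":0},{"grip":-1,"offset":[0.05,0.25,0.35],"yaw":0},{"grip":-1,"offset":[0,0.25,0.35],"yaw":0},{"grip":-1,"offset":[0,0.25,0.35],"yaw":0},{"grip":-1,"offset":[0,0.25,0.35],"yaw":0},{"grip":-1,"offset":[0,0.3,0.3],"yaw":0},{"grip":-1,"offset":[0,0.3,0.3],"yaw":0},{"grip":-1,"offset":[0,0.3,0.3],"yaw":0},{"grip":-1,"offset":[0,0.3,0.3],"yaw":0},{"grip":-1,"offset":[0,0.35,0.25],"yaw":0},{"grip":-1,"offset":[0,0.35,0.25],"yaw":0},{"grip":-1,"offset":[0,0.35,0.25],"yaw":0},{"grip":-1,"offset":[0,0.35,0.2],"yaw":0},{"grip":-1,"offset":[0,0.35,0.2],"yaw":0},{"grip":-1,"offset":[0,0.35,0.15],"yaw":0}]'|tail -2; python3 st.py
```

```text
wrist_force: [-1.3, -0.6, 0.1]
width: -0.001
t 11.10 frame xy 0.0336 -0.0437 z 0.0813 tooly yaw 79.2 F frame -1.2 -0.8 0.1 width -0.0 q6 -84.0
```

```bash
python3 -m creep '[{"grip":-1,"offset":[0,0.2,0.05],"yaw":0},{"grip":-1,"offset":[0,0.2,0.05],"yaw":0},{"grip":-1,"offset":[0,0.2,0],"yaw":0},{"grip":-1,"offset":[0,0.2,0],"yaw":0},{"grip":-1,"offset":[0,0,0],"yaw":0}]'|tail -2; python3 st.py; python3 -m creep '[{"grip":-1,"offset":[0,0.1,0],"yaw":0},{"grip":-1,"offset":[0,0.1,0],"yaw":0},{"grip":-1,"offset":[0,0,0],"yaw":0}]'|tail -2; python3 st.py; python3 -m creep '[{"grip":-1,"offset":[0,0.1,0],"yaw":0},{"grip":-1,"offset":[0,0,0],"yaw":0}]'|tail -2; python3 st.py
```

```text
wrist_force: [0.3, -2.7, -1.3]
width: -0.006
t 11.52 frame xy 0.0356 -0.0288 z 0.0815 tooly yaw 79.23 F frame 0.8 -2.6 -1.3 width -0.01 q6 -83.0
wrist_force: [-1.0, -14.3, 0.2]
width: 0.0
t 11.77 frame xy 0.0356 -0.0285 z 0.0816 tooly yaw 79.25 F frame 1.7 -14.2 0.2 width 0.0 q6 -82.0
wrist_force: [-2.4, -18.8, 2.0]
width: -0.003
t 11.93 frame xy 0.0356 -0.0283 z 0.0816 tooly yaw 79.26 F frame 1.2 -18.9 2.0 width -0.0 q6 -82.0
```

It stopped 5 mm sooner than estimated, so I'll back off and check whether the board is really shut.

```bash
python3 -m creep '[{"grip":-1,"offset":[0,-0.5,0],"yaw":0},{"grip":-1,"offset":[0,-1,0],"yaw":0},{"grip":-1,"offset":[-1,-1,0],"yaw":0},{"grip":-1,"offset":[-1,0,-1],"yaw":0},{"grip":-1,"offset":[-1,0,-1],"yaw":0},{"grip":-1,"offset":[0,0,-1],"yaw":0},{"grip":-1,"offset":[0,0,-1],"yaw":0},{"grip":-1,"offset":[0,0,-1],"yaw":0}]'|tail -2; python3 st.py
python3 - <<'E'
from h import *
a=cv2.resize(grab_frame("scene")["color"][160:250,210:330],(800,600),interpolation=cv2.INTER_CUBIC)
cv2.imwrite("pics/p6a.png",a)
b=cv2.resize(grab_frame("top")["color"][135:235,220:320],(600,600),interpolation=cv2.INTER_CUBIC)
cv2.imwrite("pics/p6b.png",b)
E
```

```text
wrist_force: [0.8, -0.2, 0.6]
width: -0.002
t 12.60 frame xy -0.0656 -0.072 z 0.1421 tooly yaw 79.16 F frame 0.8 -0.1 0.6 width -0.0 q6 -86.0
```

View pics/p6a.png

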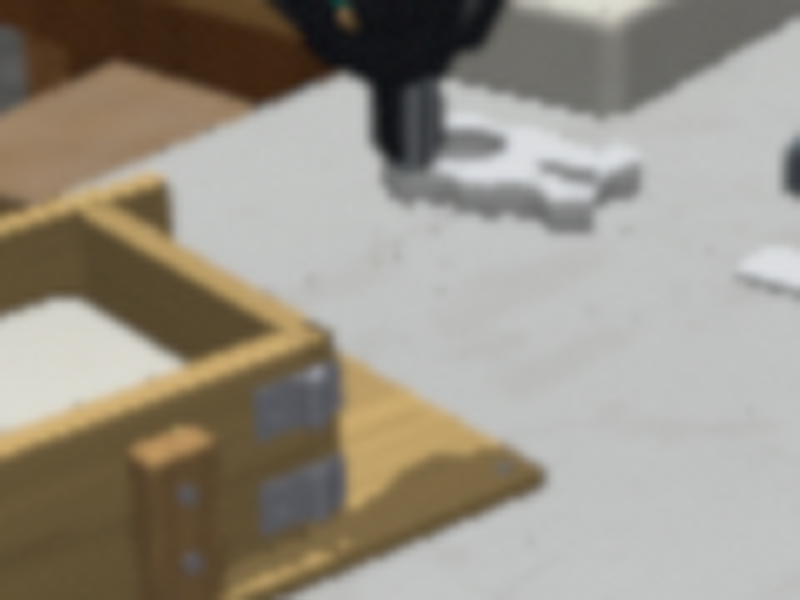

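View pics/p6b.png

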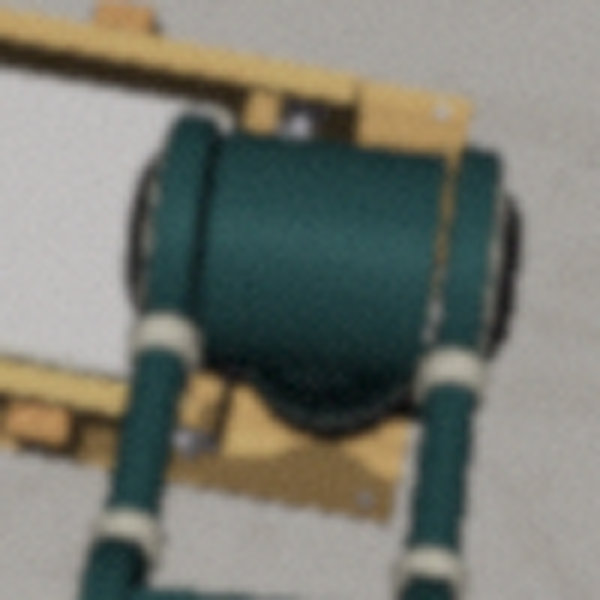

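Both views show the board in line with the frame end: scene at (90,205)–(310,330), top with free-end edges at about (246,115)/(285,115), and a little of the board near the hinge at (190–228, 390). Now the numbers.

```bash
python3 - <<'E'
from st import *
f=grab_frame("top")
for u,v in((246,115),(284,118),(188,385),(228,392),(356,90)):
    d=onz(f,(u+.5)/6-.5+220,(v+.5)/6-.5+135,.097)[:2]-O;print((u,v),(d@X).round(4),(d@Y).round(4))
E
```

```text
(246, 115) 0.0628 0.0009
(284, 118) 0.0647 -0.0173
(188, 385) -0.071 0.0024
(228, 392) -0.0707 -0.0169
(356, 90) 0.0847 -0.0486
```

The board is shut to about 1 mm. Next I descend on the hinge side of the knob, clear of the board face.

```bash
python3 -m creep '[{"grip":-1,"offset":[0,0.45,0.6],"yaw":0},{"grip":-1,"offset":[0,0.45,0.6],"yaw":0},{"grip":-1,"offset":[1,0,0],"yaw":0},{"grip":-1,"offset":[1,0,0],"yaw":0},{"grip":-1,"offset":[1,0,0],"yaw":0},{"grip":-1,"offset":[1,0,0],"yaw":0},{"grip":-1,"offset":[0.6,0,0],"yaw":0},{"grip":-1,"offset":[0,0,0],"yaw":0}]'|tail -2; python3 st.py; python3 -m creep '[{"grip":-1,"offset":[0,0,0.5],"yaw":0},{"grip":-1,"offset":[0,0,0.5],"yaw":0},{"grip":-1,"offset":[0,0,0.3],"yaw":0},{"grip":-1,"offset":[0,0,0.3],"yaw":0},{"grip":-1,"offset":[0,0,0],"yaw":0}]'|tail -2; python3 st.py
```

```text
wrist_force: [-0.8, -0.4, -0.1]
width: 0.004
t 13.42 frame xy -0.0429 -0.0545 z 0.046 tooly yaw 79.19 F frame -0.7 -0.5 -0.1 width 0.0 q6 -84.0
wrist_force: [-0.6, -0.3, -0.3]
width: 0.0
t 13.83 frame xy -0.0062 -0.0543 z 0.0508 tooly yaw 79.18 F frame -0.5 -0.4 -0.3 width 0.0 q6 -85.0
```

```bash
python3 -m creep '[{"grip":-1,"offset":[0,0,0.2],"yaw":0},{"grip":-1,"offset":[0,0,0.2],"yaw":0},{"grip":-1,"offset":[0,0,0.2],"yaw":0},{"grip":-1,"offset":[0,0,0.2],"yaw":0},{"grip":-1,"offset":[0,0,0],"yaw":0}]'|tail -2; python3 st.py; python3 -m creep '[{"grip":-1,"offset":[0,0,0.1],"yaw":0},{"grip":-1,"offset":[0,0,0.1],"yaw":0},{"grip":-1,"offset":[0,0,0],"yaw":0}]'|tail -2; python3 st.py; python3 -m creep '[{"grip":-1,"offset":[0,0,0.1],"yaw":0},{"grip":-1,"offset":[0,0,0],"yaw":0}]'|tail -2; python3 st.py
```

```text
wrist_force: [-0.3, 0.1, 0.3]
width: 0.001
t 14.25 frame xy 0.0079 -0.0544 z 0.0494 tooly yaw 79.19 F frame -0.3 0.0 0.3 width 0.0 q6 -85.0
wrist_force: [-1.8, -0.2, 0.1]
width: 0.001
t 14.50 frame xy 0.0113 -0.0544 z 0.0492 tooly yaw 79.2 F frame -1.8 -0.5 0.1 width 0.0 q6 -85.0
wrist_force: [-1.2, 0.4, 0.7]
width: -0.0
t 14.67 frame xy 0.0132 -0.0544 z 0.0493 tooly yaw 79.2 F frame -1.2 0.2 0.7 width -0.0 q6 -85.0
```

```bash
for i in 1; do python3 -m creep '[{"grip":-1,"offset":[0,0,0.1],"yaw":0},{"grip":-1,"offset":[0,0,0.1],"yaw":0},{"grip":-1,"offset":[0,0,0],"yaw":0}]'|tail -1; python3 st.py; done; python3 -m creep '[{"grip":-1,"offset":[0,0,0.1],"yaw":0},{"grip":-1,"offset":[0,0,0.1],"yaw":0},{"grip":-1,"offset":[0,0,0],"yaw":0}]'|tail -1; python3 st.py
python3 - <<'E'
from h import *
a=cv2.resize(grab_frame("scene")["color"][160:250,210:330],(800,600),interpolation=cv2.INTER_CUBIC)
cv2.imwrite("pics/p8.png",a)
E
```

```text
width: 0.003
t 14.92 frame xy 0.0159 -0.0544 z 0.049 tooly yaw 79.2 F frame -3.8 -0.6 2.5 width 0.0 q6 -85.0
width: 0.002
t 15.17 frame xy 0.0163 -0.0544 z 0.0486 tooly yaw 79.2 F frame -14.0 0.6 10.2 width 0.0 q6 -85.0
```

View pics/p8.png

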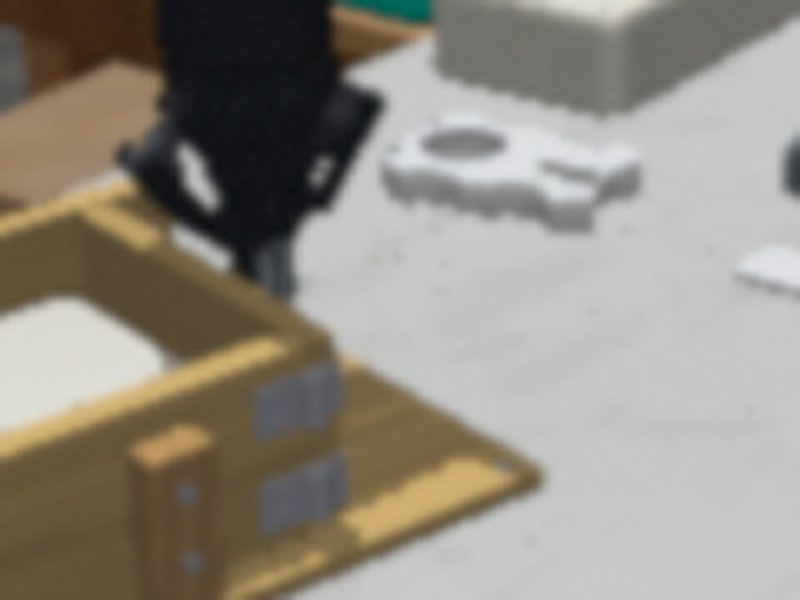

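A firm stop (14 N) at x = 0.0163, which matches the estimate for fully across. I'll withdraw clear and measure the knob.

```bash
python3 -m creep '[{"grip":-1,"offset":[0,0,-0.5],"yaw":0},{"grip":-1,"offset":[0,-0.5,-0.5],"yaw":0},{"grip":-1,"offset":[-1,-1,0],"yaw":0},{"grip":-1,"offset":[-1,-1,0],"yaw":0},{"grip":-1,"offset":[-1,-1,0],"yaw":0},{"grip":-1,"offset":[-1,-1,0],"yaw":0},{"grip":-1,"offset":[-1,-1,0],"yaw":0},{"grip":-1,"offset":[-1,-1,0],"yaw":0},{"grip":-1,"offset":[-1,-1,0],"yaw":0},{"grip":-1,"offset":[0,-1,0],"yaw":0},{"grip":-1,"offset":[0,-1,0],"yaw":0},{"grip":-1,"offset":[0,-1,0],"yaw":0},{"grip":-1,"offset":[0,-1,0],"yaw":0},{"grip":-1,"offset":[0,0,0],"yaw":0}]'|tail -2; python3 st.py
python3 - <<'E'
from h import *
cv2.imwrite("pics/p9.png",cv2.resize(grab_frame("top")["color"][135:235,220:320],(600,600),interpolation=cv2.INTER_CUBIC))
E
```

```text
wrist_force: [0.4, 0.1, -0.5]
width: 0.001
t 16.38 frame xy 0.001 -0.2887 z 0.1896 tooly yaw 79.03 F frame 0.3 0.2 -0.5 width 0.0 q6 -106.0
```

View pics/p9.png

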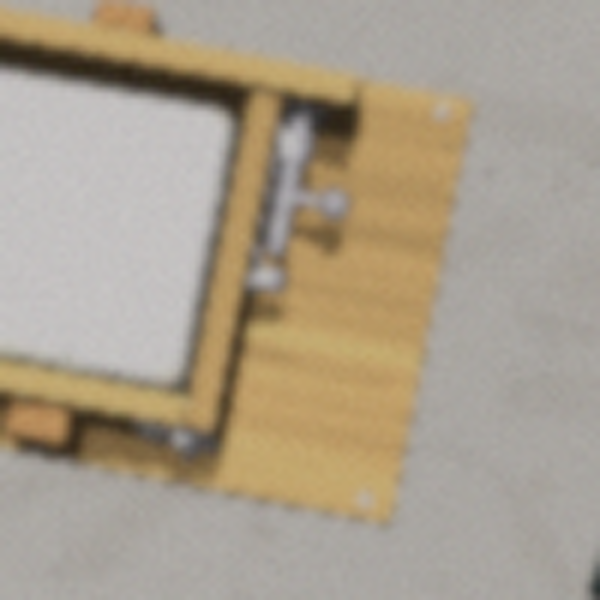

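Clear view: knob at (333,202), its stem at (300,198), guides at (268,277) and (295,135), and the board flush from (265,95) to (200,430).

```bash
python3 - <<'E'
from st import *
f=grab_frame("top")
for n,u,v,z in(("knob",333,202,.06),("guide1 (-9mm exp)",268,277,.065),("guide2 (58 exp)",297,133,.065),("free out",281,105,.097),("hinge out",216,430,.097),("mould end",217,250,.06)):
    d=onz(f,(u+.5)/6-.5+220,(v+.5)/6-.5+135,z)[:2]-O;print(n,(d@X).round(4),(d@Y).round(4))
E
```

```text
knob 0.0362 -0.0462
guide1 (-9mm exp) -0.0074 -0.0225
guide2 (58 exp) 0.0657 -0.0225
free out 0.0707 -0.0146
hinge out -0.0896 -0.0149
mould end 0.0019 0.0051
```

Knob travel is 28.7 mm, board edges are parallel to the frame (both y ≈ −0.015), and the mould end is inside. Handing in.

```bash
python3 -c "
from cell import *
print(sign_off())"
```

```text
the job is handed in; nothing more can be done
None
```

I pushed the mould half home, swung the end board shut and pushed the bolt across, then withdrew and handed in at about 16.5 s. No verdict was given.

- **Mould half:** it slid at about 7 N until the force rose to 19 N with no more travel. The last picture puts its outer end about 5 mm inside the open end, against a nominal 3 mm, which is within measuring error.
- **End board:** it was pressed to a firm stop at 19 N. Its outer face measures y ≈ −15 mm at both the hinge and the free edge, so it is shut. The fingertip stopped about 5 mm sooner than I had estimated. Two views showed the board shut, so I put this down to my guess at the finger thickness.
- **Bolt:** it came to a firm stop at 14 N. The knob moved from about +7.5 to +36 mm, or 28.7 mm against the nominal 28. The knob position measured from the guide agrees to about 1 mm.
- **Other things on the bench:** none of my moves went near them. I did not measure their positions again at the end.
- **Robot:** the arm stood clear, with wrist force about 0.

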